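# Release the spring catch and draw out the organiser tray

### The job

Open the tray of the clear organiser: press the blue spring catch in the tray's finger well down with a fingertip and, keeping it held down, draw the tray out from behind the grey rail by the inside of its front lip until it is fully out, then let the catch spring up and take the hand away. Do not grip the tray's front or force anything, and leave the dehumidifier, its button, the cup, the jar and the spoon rest as they stand.

Things in the scene. Friction and masses are not known exactly. Their poses are not given: they have to be found in the camera images.
- organiser: Clear plastic drawer organiser, fixed to the shelf: housing 200 deep (x) x 170 wide (y) x 80 mm high. Origin: centre of its underside, on the shelf surface (z = 0). Its x axis points to its back; the tray slides out of its open front along its own -x (towards the robot, turned up to 17 degrees).
- front_rail: Grey rail across the top of the housing's open front, fixed: 20 mm thick (organiser x -100 to -80 mm), 18 mm high (z 62 to 80 mm). The catch hooks behind it. Its frame is the organiser's frame.
- tray (a joint): How far the frosted tray is drawn out, m: 0 home, 0.100 at its end stop. Rubs lightly (1.5 N) and stays where left. At home it has 2 mm of play, then the catch's hook locks it. Its front 65 mm, 152 mm wide, always stick out of the housing: a finger well open at the top, between the grey rail and the front lip, side walls only 42 mm high, with the catch pad in it.
- catch (a joint): How far the blue catch is pressed down, m: 0 up, 0.014 fully down (hard stop). Vertical spring plunger carried by the tray, so it travels with it: 3 N starts it, 6.5 N holds it fully down; let go, it springs up. Its hook stands behind the grey rail, 9 mm above the rail's underside; pressed 10 mm or more it passes beneath, and is wholly in front of the rail once the tray is out 40 mm.
- catch_pad: Blue pad of the catch, the part to press: flat plate 52 (x) x 96 (y) x 6 mm. Origin: centre of its upper face, 66 mm above the shelf when up, 52 mm fully down. Axes as the organiser's. It moves with tray and catch. From the origin the inside of the front lip is 31 mm along -x; the grey rail's front face is 34 mm along +x with the tray home (the rail stays behind).
- lip (a point): Middle of the top edge of the tray's front lip, on its inner face (the face a fingertip in the well pushes along -x to draw the tray). 82 mm above the shelf: the lip rises 16 mm above the pad when up, 30 mm when down. Lip 4 mm thick, 152 mm wide. Moves with the tray.
- tray_front: Outer front panel of the tray, 4 thick x 164 wide x 72 mm high, fixed on the outside of the lip, its top 6 mm lower than the lip's. Not to be touched. Origin: middle of its lower edge on its inner face, 4 mm above the shelf.
- dehumidifier: White round dehumidifier, 144 mm across, 200 mm high, with a button in a grey collar on top to 220 mm; 1.4 kg. Origin: centre of its underside. Leave alone.
- power (a joint): Dehumidifier's top button, m pressed (0 up, 0.005 down). Leave alone.
- cup: Grey silicone cup, 76 mm across at the rim, 85 mm high, open top. Origin: centre of its underside. Leave alone.
- jar: Empty glass jar with steel screw lid, 72 mm across, 92 mm high. Origin: centre of its underside. Leave alone.
- spoon_rest: Stainless spoon rest: shallow round dish 90 mm across and 13 mm high with a flat flared handle rest, 34 mm wide, reaching 85 mm from the dish centre along its -x. Origin: centre of the dish's underside. Leave alone.

How it is judged:
On the way, in this order (a step that is already met when the one before it is completed fails the run):
1. the catch is pressed down (9.5 mm or more) while the tray is still home (value of joint catch above 0.0095 m and value of joint tray below 0.01 m and contact force between the fingers and catch_pad above 1 N), for 0.1 s.
2. the hook has come past the rail with the fingertip still holding the catch down (value of joint tray above 0.04 m and value of joint catch above 0.008 m and contact force between the fingers and catch_pad above 1 N), for 0.05 s.
At the end, for the whole second after the job is handed in: The tray is out to within 10 mm of its 100 mm stop and at rest, the catch has sprung up (under 2 mm down) in front of the rail, and the dehumidifier, cup, jar and spoon rest stand within 20 mm of where they were (value of joint tray above 0.09 m and value of joint catch below 0.002 m and not (velocity of joint tray above 0.01 m/s) and not (velocity of joint tray below -0.01 m/s) and distance of each of dehumidifier, cup, jar, spoon_rest from where it was at the start of the episode below 0.02 m); the robot touches nothing.
It fails at once if the tray's front panel is gripped or pushed from outside (over 2 N) (contact force between the fingers and tray_front above 2 N).
It fails at once if the organiser, tray or catch is forced (over 40 N) (contact force between any of the fingers, the arm and organiser above 40 N).
It fails at once if the dehumidifier is moved (20 mm), lifted or its button pressed (distance of dehumidifier from where it was at the start of the episode above 0.02 m or height (world z) of dehumidifier above 0.01 m or value of joint power above 0.003 m).
It fails at once if the cup, jar or spoon rest is moved (20 mm), tipped or lifted (distance of any of cup, jar, spoon_rest from where it was at the start of the episode above 0.02 m or height (world z) of any of cup, jar, spoon_rest above 0.01 m or angle between any of cup, jar's own z axis and vertical above 0.25 rad).
It also fails if it takes over 38 s, if anything falls off the work surface, if the arm or the gripper's body presses on something with over 40 N, if the wrist force passes 120 N, or if a joint passes its speed limit or range.

### The arm

A 6-joint arm with a two-finger parallel gripper is mounted at the origin on the work surface. World frame = base frame: x ahead of the robot, y to its left, z up, the work surface at z = 0. Lengths are in m, angles in rad, forces in N, time in s.
With the tool pointing down it reaches from about 0.35 to 0.775 m from the base axis. Payload 5.5 kg.
Tool frame: the origin (TCP) lies between the finger pads; the fingertips stand 19 mm ahead of it and the grasp point (between the pads) is the TCP; z points along the fingers, x is the direction in which the jaws open and shut, and the axes are right-handed (so a half turn about z gives the same grasp; the last joint's range is limited). The gripper opens to 85 mm and grips with 20 to 120 N. Pads are 22 mm wide; open, the fingers measure 114 mm over their backs; the gripper's body (76 mm by 85 mm) begins 54 mm behind the grasp point. The pads swing forward as they close: fully open they stand 13 mm farther back than shut.
Start: joints at [1.169, 0.313, 0.046, 1.304, 0, 1.431], TCP at [0.149, 0.555, 0.25] pointing down, gripper open.
Joint ranges: [-2.76, 2.76], [-0.86, 1.69], [-1.03, 1.26], [-2.2, 2.34], [-1.47, 1.5], [-3.14, 3.14]. Speed limits (rad/s): [2.57, 2.57, 3.14, 3.14, 3.14, 3.14].

### API

Orientations are given as a unit quaternion [w, x, y, z].
In Python, from workcell import env gives the robot as it stands. The module is installed in compiled form; this text tells all that it offers.
- The arm moves only by the tool carry_out, never from a script. Its argument "steps" is a list of rows, each a list of 7 numbers: the gripper command: -1 is shut, 1 is fully open, values between are in proportion, then the shift along the tool's x, y, z in m, then the turn, a rotation vector about the tool's x, y, z in rad. A call has 1 to 20 rows; each row shifts and turns the commanded pose from where the row before left it, along the tool's axes as they then stand; what a row does not reach is not made up. A row lasts 1/8 s, in which the tool goes at most 62.5 mm and 10.7 degrees, less where a joint would pass 70% of its speed; a pose out of reach is approached as far as the arm can. A call with a gripper value outside its range is refused whole. The fingers move at their own pace and stop on an object; "grip_force" is the grip in N (left out, the last holds). Time passes only in rows, so rows that do not move let the fingers close. It gives the time, the measured TCP pose, the force and the opening at its end, in the units of the state.
- env.get_state(): the state, without advancing time (a new reading comes with each control period).
- env.read_camera(name): name is "scene" or "top"; returns a dict with "color" (384x512x3 uint8, red, green, blue), "K" (3x3 intrinsics, pixels), "R" (3x3) and "t" (3): a world point X has camera coordinates R X + t. Camera axes: x right, y down, z forward; pixel columns grow to the right and rows downward; lengths in m; the calibration is good to about 2 mm. A picture is of the moment at which its call begins. There is no depth.
- env.hand_in(): hands the job in, once; it reports no verdict.
The state is a dict: "clock": time; "joint_pos": joint angles; "qvel": joint speeds; "tau": joint torques, N m; "tcp_pos": TCP position; "orientation": TCP orientation; "wrist_force": force on the tool from outside, world axes, zero at the start; "ft_torque": the same for the moment, N m; "finger_gap": finger opening in m.
Only numpy, scipy, OpenCV 4.12 (cv2) and the standard library are available. Lean on these libraries where they do the work, as an engineer would, in place of code of your own. Each camera call takes 0.05 s, during which the arm holds its last target. There are 200 camera calls.

## Working session

There is one attempt and no reset: what is moved stays moved. The work goes in short steps, Python scripts to look and compute and a tool call to move; the robot and the scene stay as the last step left them, time stands still between calls to the robot, and variables do not carry over. Pictures are saved under pics/ and viewed, about 8 in all and at most 12, crops included, and the job is handed in when it is done.

Besides the shell and the picture viewer there is one more tool, called after "Request:" by a JSON object that holds its "api" and its "payload", one argument or row to a line. carry_out: Moves the arm, as the interface text tells. Its arguments: {"type":"object","properties":{"steps":{"type":"array","items":{"type":"array","items":{"type":"number"}}},"grip_force":{"type":"number"}},"required":["steps"]}

```bash
mkdir -p pics; python3 - <<'E'
from workcell import env
import cv2,numpy as np
s=env.get_state();print({k:np.round(v,4) for k,v in s.items()})
for n in("scene","top"):
    c=env.read_camera(n);cv2.imwrite(f"pics/{n}0.png",c["color"][:,:,::-1]);np.savez(f"{n}0.npz",**c)
    print(n,c["K"].round(1).tolist(),(-c["R"].T@c["t"]).round(3))
E
```

```text
{'clock': np.float64(0.0), 'joint_pos': array([ 1.1694,  0.314 ,  0.0449,  1.3036, -0.    ,  1.4312]), 'qvel': array([ 0.0019,  0.0003, -0.    ,  0.    ,  0.0013, -0.    ]), 'tau': array([ 9.00000e-04, -4.80629e+01,  2.98533e+01,  1.95000e-02,
        0.00000e+00, -0.00000e+00]), 'tcp_pos': array([0.1486, 0.5549, 0.2494]), 'orientation': array([ 5.000e-04,  7.934e-01,  6.088e-01, -8.000e-04]), 'wrist_force': array([-0.1303,  0.1992,  0.1196]), 'ft_torque': array([-0.0284, -0.0012, -0.0253]), 'finger_gap': np.float64(0.0854)}
scene [[394.9, 0.0, 258.9], [0.0, 394.9, 191.8], [0.0, 0.0, 1.0]] [1.281 0.282 0.646]
top [[351.7, 0.0, 255.4], [0.0, 351.7, 197.3], [0.0, 0.0, 1.0]] [0.529 0.042 1.058]
```

View pics/scene0.png

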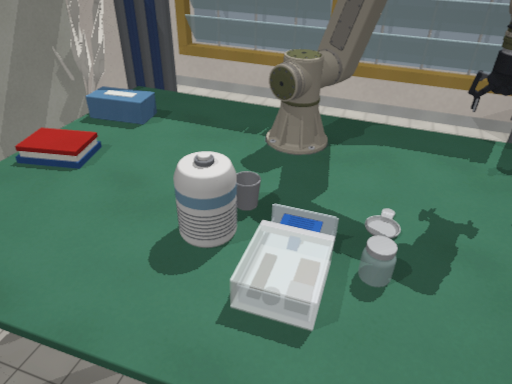

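View pics/top0.png

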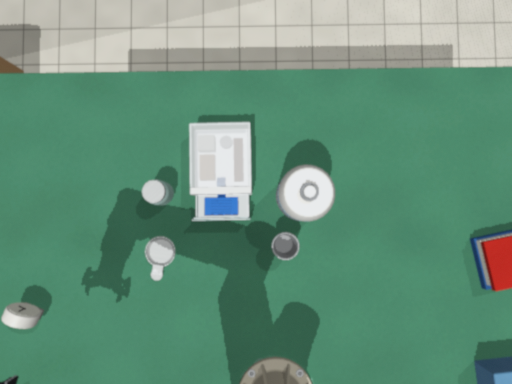

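The scene view shows the organiser between the dehumidifier and the jar. In the top view the blue pad is at about (221,206), the lip at row ~219, the cup at (286,246), the spoon rest at (160,255) and the jar at (156,192).

```bash
cat > h.py <<'E'
import cv2,numpy as np
def ray(c,uv,z):
    uv=np.atleast_2d(uv).astype(float);d=np.c_[uv,np.ones(len(uv))]@np.linalg.inv(c["K"]).T@c["R"]
    o=-c["R"].T@c["t"];return o+d*((z-o[2])/d[:,2])[:,None]
def proj(c,X):
    p=(np.atleast_2d(X)@c["R"].T+c["t"])@c["K"].T;return p[:,:2]/p[:,2:]
def pad(c,box,z=.066):
    h=cv2.cvtColor(c["color"],cv2.COLOR_RGB2HSV);m=cv2.inRange(h,(105,150,60),(130,255,255))
    k=np.zeros_like(m);k[box[0]:box[1],box[2]:box[3]]=1;m*=k
    n=max(cv2.findContours(m,0,2)[0],key=cv2.contourArea)[:,0]
    r=cv2.minAreaRect((ray(c,n,z)[:,:2]*1e3).astype(np.float32));return r,cv2.boxPoints(r).round(1)
E
python3 - <<'E'
from h import *
t=dict(np.load("top0.npz"));s=dict(np.load("scene0.npz"))
print(pad(t,(190,225,190,260)));print(pad(s,(205,245,265,345)))
# housing outline corners at z=.08 ; lip ends z=.082
for n,uv,z in[("housing",[(190,124),(250,123),(251,192),(190,193)],.08),("lip",[(193,219),(249,219)],.082),("cup",[(286,246)],.085),("jar",[(155,191)],.092),("spoon",[(160,252),(157,276)],.01),("dehum",[(306,194)],.15)]: print(n,(ray(t,uv,z)[:,:2]*1e3).round(0).tolist())
b=cv2.resize(t["color"][110:290,130:350],None,fx=3.5,fy=3.3,interpolation=cv2.INTER_CUBIC)
cv2.imwrite("pics/topcrop.png",b[:,:,::-1])
E
```

```text
(((559.3182373046875, 147.84213256835938), (84.98588562011719, 50.846771240234375), 89.42398834228516), array([[533.5, 105.6],
       [584.3, 105.1],
       [585.2, 190.1],
       [534.3, 190.6]], dtype=float32))
(((549.4346313476562, 150.0615997314453), (38.832794189453125, 93.47765350341797), 0.6633662581443787), array([[529.5, 196.6],
       [530.6, 103.1],
       [569.4, 103.6],
       [568.3, 197. ]], dtype=float32))
housing [[785.0, 233.0], [786.0, 63.0], [591.0, 62.0], [590.0, 233.0]]
lip [[518.0, 224.0], [516.0, 69.0]]
cup [[441.0, -32.0]]
jar [[596.0, 327.0]]
spoon [[420.0, 336.0], [350.0, 344.0]]
dehum [[580.0, -81.0]]
```

View pics/topcrop.png

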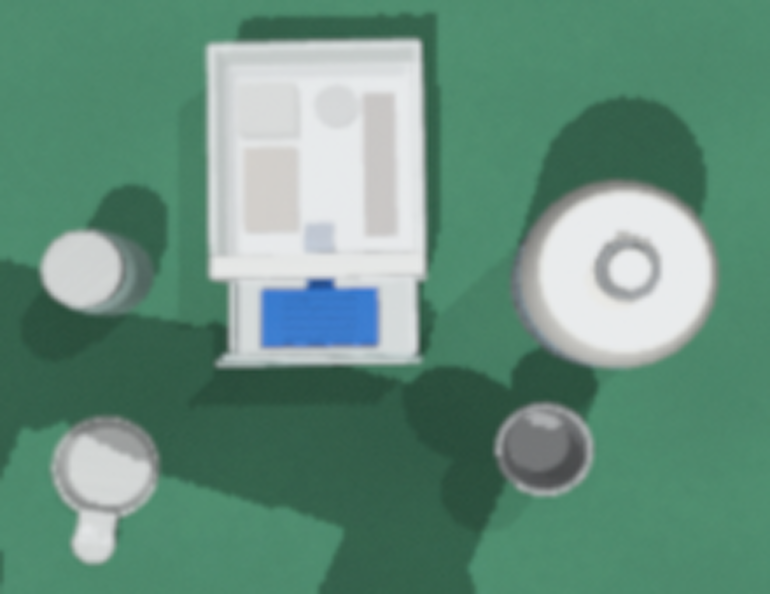

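Request:
{"api": "carry_out", "payload": {
  "steps": [
    [-1, 0, 0, 0, 0, 0, -0.13],
    [-1, 0, 0, 0, 0, 0, -0.125],
    [-1, -0.034, 0.033, 0, 0, 0, 0],
    [-1, -0.034, 0.033, 0, 0, 0, 0],
    [-1, -0.034, 0.033, 0, 0, 0, 0],
    [-1, -0.034, 0.033, 0, 0, 0, 0],
    [-1, -0.034, 0.033, 0, 0, 0, 0],
    [-1, -0.034, 0.033, 0, 0, 0, 0],
    [-1, -0.034, 0.033, 0, 0, 0, 0],
    [-1, -0.034, 0.033, 0, 0, 0, 0],
    [-1, -0.034, 0.033, 0, 0, 0, 0],
    [-1, -0.034, 0.033, 0, 0, 0, 0],
    [-1, -0.034, 0.033, 0, 0, 0, 0],
    [-1, -0.034, 0.033, 0, 0, 0, 0],
    [-1, 0, 0, 0, 0, 0, 0],
    [-1, 0, 0, 0, 0, 0, 0]
  ],
  "grip_force": 40
}}

```text
clock: 2.1
tcp_pos: [0.5415, 0.1447, 0.2497]
orientation: [-0.001, 0.71, 0.704, -0.001]
wrist_force: [0.3, 0.8, 0.6]
finger_gap: 0.0002
```

Request:
{"api": "carry_out", "payload": {
  "steps": [
    [-1, 0.003, 0, 0.045, 0, 0, 0],
    [-1, 0, 0, 0.045, 0, 0, 0],
    [-1, 0, 0, 0.04, 0, 0, 0],
    [-1, 0, 0, 0.005, 0, 0, 0],
    [-1, 0, 0, 0, 0, 0, 0]
  ]
}}

```text
clock: 2.72
tcp_pos: [0.542, 0.1485, 0.1162]
orientation: [0.0, 0.709, 0.705, 0.0]
wrist_force: [1.0, 0.2, 0.7]
finger_gap: -0.0002
```

```bash
python3 - <<'E'
from workcell import env
from h import *
s=env.get_state();print(s["tcp_pos"].round(4),s["wrist_force"].round(1))
p=s["tcp_pos"]-[0,0,.019]
for n in("scene","top"):
    c=env.read_camera(n);print(n,"tip px",proj(c,p).round(1),"lip px",proj(c,[.525,.148,.082]).round(1))
    if n=="scene": b=c["color"][150:270,220:380]
    else: b=c["color"][150:270,140:300]
    cv2.imwrite(f"pics/{n}1.png",cv2.resize(b,None,fx=4.5,fy=4.5,interpolation=cv2.INTER_CUBIC)[:,:,::-1])
E
```

```text
[0.542  0.1485 0.1162] [1.  0.2 0.7]
scene tip px [[302.3 209.7]] lip px [[303.2 210.8]]
top tip px [[219.5 210. ]] lip px [[220.4 216.2]]
```

View pics/scene1.png

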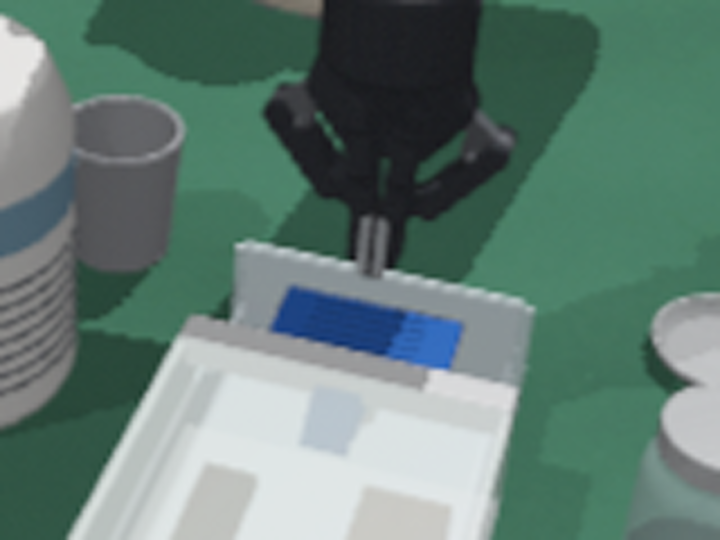

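The shut fingertips hang at crop (370,278), full-frame (302,212). That is within 2 px of the projected tip, and they are centred over the well just behind the lip. I'll shift 3 mm towards the rail and lower to just above the pad.

Request:
{"api": "carry_out", "payload": {
  "steps": [
    [-1, 0, 0.003, 0.01, 0, 0, 0],
    [-1, 0, 0, 0.01, 0, 0, 0],
    [-1, 0, 0, 0.008, 0, 0, 0],
    [-1, 0, 0, 0.004, 0, 0, 0],
    [-1, 0, 0, 0, 0, 0, 0]
  ]
}}

```text
clock: 3.45
tcp_pos: [0.5447, 0.1476, 0.0831]
orientation: [-0.0, 0.71, 0.705, -0.0]
wrist_force: [-2.1, -0.2, 4.4]
finger_gap: -0.0
```

Request:
{"api": "carry_out", "payload": {
  "steps": [
    [-1, 0, 0, 0.003, 0, 0, 0],
    [-1, 0, 0, 0.003, 0, 0, 0],
    [-1, 0, 0, 0.003, 0, 0, 0],
    [-1, 0, 0, 0.001, 0, 0, 0],
    [-1, 0, 0, 0, 0, 0, 0],
    [-1, 0, 0, 0, 0, 0, 0]
  ]
}}

```text
clock: 4.2
tcp_pos: [0.5451, 0.1476, 0.0734]
orientation: [0.0, 0.71, 0.705, -0.0]
wrist_force: [-1.9, -1.9, 5.0]
finger_gap: -0.0003
```

```bash
python3 - <<'E'
from workcell import env
from h import *
c=env.read_camera("scene");s=env.get_state();print(s["tcp_pos"].round(4),s["wrist_force"].round(1))
cv2.imwrite("pics/s2.png",cv2.resize(c["color"][170:270,240:360],None,fx=5,fy=5,interpolation=cv2.INTER_CUBIC)[:,:,::-1])
E
```

```text
[0.5451 0.1476 0.0734] [-3.   0.1  5.2]
```

View pics/s2.png

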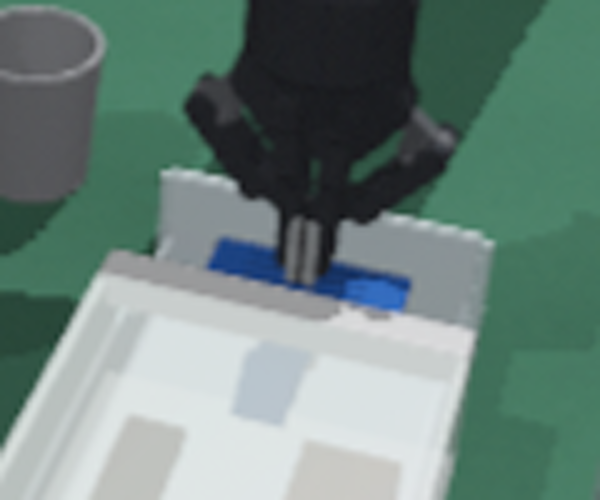

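The pad is visibly down, its edge now at crop row ~240, and the tip is on it. Force is about 5 N. I'll feel for the hard stop so I know the depth.

Request:
{"api": "carry_out", "payload": {
  "steps": [
    [-1, 0, 0, 0.001, 0, 0, 0],
    [-1, 0, 0, 0.001, 0, 0, 0],
    [-1, 0, 0, 0.0005, 0, 0, 0],
    [-1, 0, 0, 0, 0, 0, 0],
    [-1, 0, 0, 0, 0, 0, 0]
  ]
}}

```text
clock: 4.88
tcp_pos: [0.5451, 0.1477, 0.0711]
orientation: [0.0, 0.71, 0.705, 0.0]
wrist_force: [-2.6, -1.5, 6.0]
finger_gap: 0.0002
```

Request:
{"api": "carry_out", "payload": {
  "steps": [
    [-1, 0, -0.004, 0, 0, 0, 0],
    [-1, 0, -0.004, 0, 0, 0, 0],
    [-1, 0, -0.004, 0, 0, 0, 0],
    [-1, 0, -0.004, 0, 0, 0, 0],
    [-1, 0, -0.004, 0, 0, 0, 0],
    [-1, 0, 0, 0, 0, 0, 0]
  ]
}}

```text
clock: 5.62
tcp_pos: [0.5268, 0.1475, 0.0718]
orientation: [0.002, 0.71, 0.705, 0.001]
wrist_force: [-0.9, -2.1, 6.2]
finger_gap: 0.0006
```

```bash
python3 - <<'E'
from workcell import env
from h import *
c=env.read_camera("scene");s=env.get_state();print(s["tcp_pos"].round(4),s["wrist_force"].round(1))
cv2.imwrite("pics/s3.png",cv2.resize(c["color"][170:270,240:360],None,fx=5,fy=5,interpolation=cv2.INTER_CUBIC)[:,:,::-1])
E
```

```text
[0.5267 0.1475 0.0717] [ 0.8 -1.5  4.9]
```

View pics/s3.png

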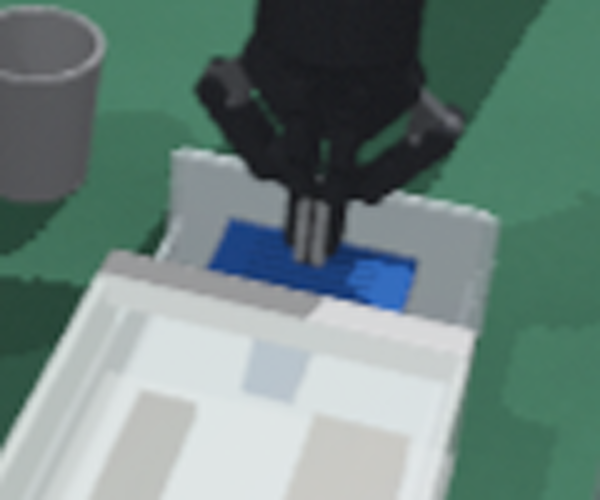

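The tray is sliding: the lip moved from crop (163,175) to (175,153) and the pad is still held down. I'll continue the draw.

Request:
{"api": "carry_out", "payload": {
  "steps": [
    [-1, 0, -0.005, 0.0005, 0, 0, 0],
    [-1, 0, -0.005, 0, 0, 0, 0],
    [-1, 0, -0.005, 0, 0, 0, 0],
    [-1, 0, -0.005, 0, 0, 0, 0],
    [-1, 0, -0.005, 0, 0, 0, 0],
    [-1, 0, -0.005, 0, 0, 0, 0],
    [-1, 0, -0.005, 0, 0, 0, 0],
    [-1, 0, -0.005, 0, 0, 0, 0],
    [-1, 0, -0.005, 0, 0, 0, 0],
    [-1, 0, -0.005, 0, 0, 0, 0],
    [-1, 0, -0.005, 0, 0, 0, 0],
    [-1, 0, -0.005, 0, 0, 0, 0],
    [-1, 0, -0.005, 0, 0, 0, 0],
    [-1, 0, -0.005, 0, 0, 0, 0],
    [-1, 0, 0, 0, 0, 0, 0]
  ]
}}

```text
clock: 7.55
tcp_pos: [0.4565, 0.1478, 0.0711]
orientation: [0.002, 0.71, 0.705, 0.001]
wrist_force: [0.2, -3.2, 5.4]
finger_gap: -0.0001
```

```bash
python3 - <<'E'
from workcell import env
from h import *
s=env.get_state();print(s["tcp_pos"].round(4),s["wrist_force"].round(1))
c=env.read_camera("scene")
for X in([.4,.45,.5]):print(X,proj(c,[X,.148,.082]).round(0))
cv2.imwrite("pics/s4.png",cv2.resize(c["color"][130:270,220:360],None,fx=4.2,fy=4.2,interpolation=cv2.INTER_CUBIC)[:,:,::-1])
E
```

```text
[0.4565 0.1478 0.0711] [ 0.2 -3.2  5.4]
0.4 [[315. 184.]]
0.45 [[310. 194.]]
0.5 [[306. 205.]]
```

View pics/s4.png

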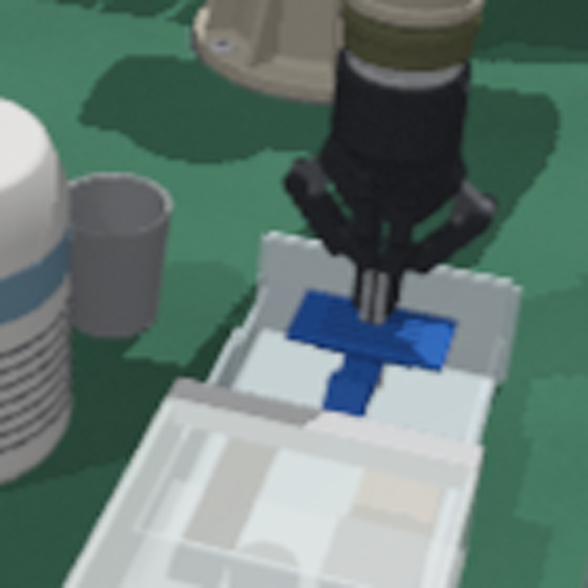

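The hook is well in front of the rail and the finger is still on the pad. The lip spans crop (262,235) to (520,290). I'll draw the last part gently and watch for the end-stop force.

Request:
{"api": "carry_out", "payload": {
  "steps": [
    [-1, 0, -0.004, 0, 0, 0, 0],
    [-1, 0, -0.004, 0, 0, 0, 0],
    [-1, 0, -0.004, 0, 0, 0, 0],
    [-1, 0, -0.003, 0, 0, 0, 0],
    [-1, 0, -0.002, 0, 0, 0, 0],
    [-1, 0, 0, 0, 0, 0, 0]
  ]
}}

```text
clock: 8.35
tcp_pos: [0.4418, 0.1488, 0.0718]
orientation: [0.002, 0.71, 0.705, 0.003]
wrist_force: [4.7, -1.5, 5.3]
finger_gap: 0.0
```

Request:
{"api": "carry_out", "payload": {
  "steps": [
    [-1, 0, -0.001, 0, 0, 0, 0],
    [-1, 0, -0.001, 0, 0, 0, 0],
    [-1, 0, 0, 0, 0, 0, 0],
    [-1, 0, 0, 0, 0, 0, 0]
  ]
}}

```text
clock: 8.85
tcp_pos: [0.4402, 0.149, 0.0719]
orientation: [0.002, 0.71, 0.705, 0.003]
wrist_force: [4.0, -0.9, 6.2]
finger_gap: 0.0002
```

Request:
{"api": "carry_out", "payload": {
  "steps": [
    [-1, 0, -0.0015, 0, 0, 0, 0],
    [-1, 0, -0.0015, 0, 0, 0, 0],
    [-1, 0, 0, 0, 0, 0, 0],
    [-1, 0, 0, 0, 0, 0, 0]
  ]
}}

```text
clock: 9.35
tcp_pos: [0.4372, 0.1491, 0.0719]
orientation: [0.002, 0.71, 0.705, 0.003]
wrist_force: [4.0, 0.1, 5.3]
finger_gap: 0.0001
```

```bash
python3 - <<'E'
from workcell import env
from h import *
s=env.get_state();print(s["tcp_pos"].round(4),s["wrist_force"].round(1))
c=env.read_camera("scene")
r=pad(c,(130,250,240,350),.052);print(r)
E
```

```text
[0.4372 0.1491 0.0719] [4.  0.1 5.3]
(((490.31781005859375, 149.77444458007812), (119.51078033447266, 92.69845581054688), 0.5002202391624451), array([[430.2, 195.6],
       [431. , 102.9],
       [550.5, 103.9],
       [549.7, 196.6]], dtype=float32))
```

The pad's front edge is now at x=430.5, against 529.5 at home, so the tray is about 99 mm out. The steady 4 N is the finger sliding on the pad with the tray at its stop. I'll lift straight up.

Request:
{"api": "carry_out", "payload": {
  "steps": [
    [-1, 0, 0, -0.004, 0, 0, 0],
    [-1, 0, 0, -0.004, 0, 0, 0],
    [-1, 0, 0, -0.006, 0, 0, 0],
    [-1, 0, 0, -0.01, 0, 0, 0],
    [-1, 0, 0, -0.02, 0, 0, 0],
    [-1, 0, 0, -0.04, 0, 0, 0],
    [-1, 0, 0, -0.05, 0, 0, 0],
    [-1, 0, 0, -0.05, 0, 0, 0],
    [-1, 0.04, 0, -0.02, 0, 0, 0],
    [-1, 0.05, 0, 0, 0, 0, 0],
    [-1, 0.05, 0, 0, 0, 0, 0],
    [-1, 0.05, 0, 0, 0, 0, 0],
    [-1, 0, 0, 0, 0, 0, 0],
    [-1, 0, 0, 0, 0, 0, 0]
  ]
}}

```text
clock: 11.15
tcp_pos: [0.4332, 0.3378, 0.2732]
orientation: [-0.0, 0.709, 0.705, -0.002]
wrist_force: [0.5, -0.9, 0.2]
finger_gap: 0.0
```

```bash
python3 - <<'E'
from workcell import env
from h import *
s=env.get_state();print(s["tcp_pos"].round(4),s["wrist_force"].round(1))
c=env.read_camera("top");t=dict(np.load("top0.npz"))
print("pad top",pad(c,(190,270,190,260)))
c2=env.read_camera("scene");print("pad scene",pad(c2,(130,250,240,350),.066))
a=np.hstack([t["color"][110:290,130:350],c["color"][110:290,130:350]])
a=np.vstack([a,np.pad(c2["color"][130:320,140:420],((0,0),(0,160),(0,0)))])
cv2.imwrite("pics/end.png",cv2.resize(a,None,fx=1.6,fy=1.6)[:,:,::-1])
E
```

```text
[0.4332 0.3378 0.2732] [ 0.5 -0.9  0.2]
pad top (((482.1363830566406, 146.83328247070312), (87.2610855102539, 103.54765319824219), 89.81731414794922), array([[430.2, 103.4],
       [533.8, 103. ],
       [534. , 190.3],
       [430.5, 190.6]], dtype=float32))
pad scene (((491.5649108886719, 150.370361328125), (120.03598022460938, 92.84784698486328), 1.0444579124450684), array([[430.7, 195.7],
       [432.4, 102.9],
       [552.4, 105. ],
       [550.7, 197.9]], dtype=float32))
```

View pics/end.png

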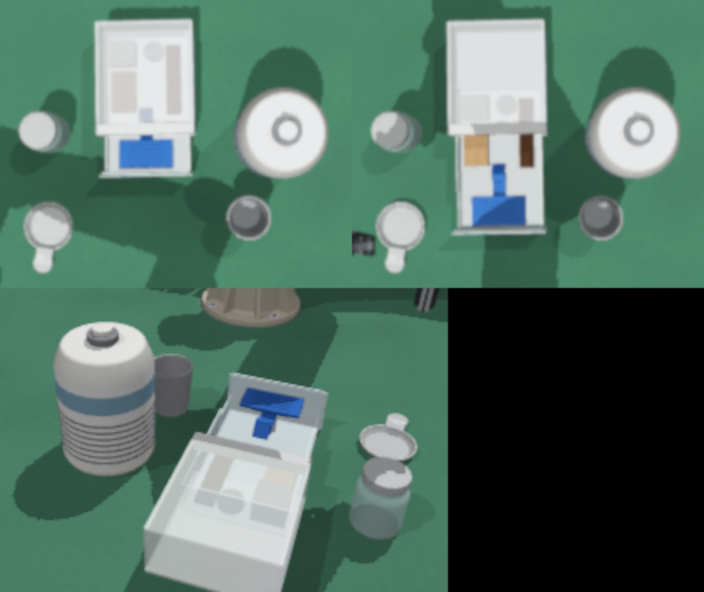

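The tray is fully out and the other items stand where they were. The pad edge agrees between the two views at the catch-up height (430 and 431 mm), so the catch has sprung up.

```bash
python3 -c "
from workcell import env
print(env.hand_in())"
```

```text
the job is handed in; nothing more can be done
None
```

The tray is out to its end stop, the catch has sprung back up, and I handed the job in at about 11 s on the robot clock, against the 38 s limit. No verdict is reported.

**What I did:** I pressed the blue pad down about 14 mm with the shut fingertips, at around 6 N. Holding it there, I drew the tray out to its stop, lifted straight up and moved the hand aside.

**Last checks:**
- **Tray:** the pad's front edge moved about 99 mm between scene views and about 103 mm between top views (one pixel is about 3 mm). That fits the 100 mm stop.
- **Catch:** at the catch-up height of 66 mm, the two cameras agree on the pad's edge to about 1 mm, so it is up. Its hook is in front of the rail.
- **Forces:** every force reading stayed under 8 N, and the wrist read about zero once the hand was clear.
- **Other items:** the dehumidifier, cup, jar and spoon rest look unmoved when the before and after pictures are compared by eye.

**Uncertain:**
- **Lip contact:** the pull was meant to act on the inside of the lip, but friction of the fingertip on the pad probably did much of it. The steady 4 N at the end was the finger sliding on the pad with the tray at its stop.
- **Catch depth:** I inferred it from the fingertip height and the spring force, since it could not be read directly.

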